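Strip a hold-down clamp into the tray

TASK

Take the hold-down clamp apart and put its three loose pieces in the wooden tray, in this order and one at a time: first the wing nut (turn it until its wings lie along the cross pin of the stud, then lift it off over the pin), then the round spacer, then the clamp bar. Set each piece down in the tray without dropping it, so that all three finally lie flat and right way up on the tray's floor, not on one another or on the rim, and leave the other things on the bench where they are.

Things in the scene. Friction and masses are not known exactly. Their poses are not given: they have to be found in the camera images.
- jig: Fixed hold-down jig: plywood board 230 (x) x 110 (y) x 18 mm with an upright steel stud at x = -50 mm, y = 0 and two wooden blocks under the clamp bar (22 and 26 mm long in x, 44 mm wide, tops 50 mm above the bench, centred at x = -79 and +72 mm). Origin: centre of the board's underside, z up. It stands right or left of the tray.
- stud_top (a point): Top of the stud on its axis, 111 mm above the bench; axes as the jig's. The stud is 26 mm thick up to 82 mm above the bench, then a 14 mm neck. Through the neck goes a cross pin 4.5 mm thick, 26 mm long, lying along the jig's y axis, its underside 104.5 mm above the bench.
- wing_nut: Dark steel wing nut, about 150 g, loose on the stud's neck, on the spacer (underside 84 mm above the bench). Origin: centre of its underside, z up. Oblong hub 48 (x) x 36 (y) x 18 mm high with flat faces at y = +-18 mm to grip; two wings 8 mm thick along +-x, 106 mm overall, up to 29 mm above its underside.
- nut_slot (a point): Centre of the wing nut's top slot, 18 mm above its underside; axes as the nut's. No thread: a slot 34 x 12 mm along x goes right through. The pin, 2.5 mm above, blocks it until its x axis (wings) is parallel to the pin within 0.2 rad; then it lifts off straight up. It starts 0.75 to 1.4 rad anticlockwise of that, seen from above (turn clockwise), and turns freely, 2 mm play.
- spacer: Dark wooden round spacer, outside diameter 62 mm, hole 30 mm, 20 mm high, 80 g, round the stud on top of the clamp bar (its underside 64 mm above the bench). Origin: centre of its underside, z up. 2 mm play all round the stud.
- clamp_bar: Flat steel clamp bar 180 (x) x 44 (y) x 14 mm, about 300 g, on the two blocks along the jig's x, underside 50 mm above the bench. Origin: middle of its underside, z up. The stud goes through a 30 mm hole at x = -50 mm, y = 0 (2 mm play). Its middle, between the blocks, is free below down to the board 32 mm lower.
- stud_hole (a point): Centre of the clamp bar's hole at the bar's underside.
- tray: Shallow open wooden tray 220 mm (x) x 300 mm (y), rim 24 mm high, fixed to the bench, empty at the start. Origin: centre of its underside, z up. Walls and floor are 6 mm thick: the flat floor inside is 208 x 288 mm, 6 mm above the bench.
- tape_measure: Yellow tape measure, 76 mm long, 58 mm high, bystander, to be left alone.
- wax_tin: Flat round tin, 68 mm, bystander, to be left alone.
- spanner: Steel spanner, 191 mm, bystander, to be left alone.
- block_plane: Small metal block plane, 160 mm, bystander, to be left alone.
Not all that is in view belongs to the job. Of the things that look like the clamp_bar, the larger one is meant.

How it is judged:
By the outcome, as a careful person would: the job done as asked, in the order asked, and still so for the second after the job is handed in, with the robot touching nothing.
It also fails if it takes over 72 s, if anything falls off the work surface, if the arm or the gripper's body presses on something with over 40 N, if the wrist force passes 120 N, or if a joint passes its speed limit or range.

ROBOT

A 7-joint arm with a two-finger parallel gripper is mounted at the origin on a cart in front of the work surface, level with it; the furniture and walls round the work are solid. World frame = base frame: x ahead of the robot, y to its left, z up, the work surface at z = 0. Lengths are in m, angles in rad, forces in N, time in s.
With the tool pointing down it reaches from about 0.4 to 0.85 m from the base axis. Payload 10.4 kg.
Tool frame: the origin (TCP) lies midway between the tips of the shut fingers; the grasp point (between the pads) lies 19 mm behind it (r.grasp_offset is the distance from the TCP to the grasp point, in m); z points along the fingers, y is the line along which they close (so a half turn about z gives the same grasp; the last joint's range is limited). The gripper opens to 87 mm and grips with 3 to 60 N. Pads are 19 mm wide; open, the fingers measure 117 mm over their backs; the gripper's body (75 mm by 190 mm) begins 51 mm behind the grasp point.
Start: joints at [-1.173, 0.332, -0.065, 1.46, 0.022, 1.35, -0.088], TCP at [0.255, 0.571, 0.223] pointing down, gripper open.
Joint ranges: [-2.6, 2.6], [-0.5, 2.12], [-1.47, 1.34], [0.16, 2.42], [-1.27, 4.41], [0.06, 2.06], [-2.6, 2.6]. Speed limits (rad/s): [2.22, 2.22, 2.79, 2.79, 3.14, 3.14, 3.14].

INTERFACE

Orientations are given as a unit quaternion [x, y, z, w].
In Python, from bench import r gives the robot as it stands.
- The arm moves only by the tool drive_tool, never from a script. Its argument "moves" is a list that holds one entry, the list of rows, each a list of 7 numbers: the shift along the tool's x, y, z in m, then the turn, a rotation vector about the tool's x, y, z in rad, then the opening, from 0 (shut) to 1 (fully open). In form: [[[tx, ty, tz, ax, ay, az, jaw], ...]]. A call has 1 to 10 rows; each row shifts and turns the commanded pose from where the row before left it, along the tool's axes as they then stand; what a row does not reach is not made up. A row lasts 1/10 s, in which the tool goes at most 50 mm and 8.59 degrees, less where a joint would pass 70% of its speed; a pose out of reach is approached as far as the arm can. A call is refused whole if a number of a shift passes 0.05 or a number of a turn 0.15, either way. A call with a gripper value outside its range is refused whole. The fingers move at their own pace and stop on an object; "squeeze" is the grip in N (left out, the last holds). Time passes only in rows, so rows that do not move let the fingers close. It gives the time, the measured TCP pose, the force, the opening and the grip force at its end, in the units of the state.
- r.read_state(): the state, without advancing time (a new reading comes with each control period).
- r.camera(name): name is "side" or "top" or "wrist"; returns the picture (480x640x3 uint8, red, green, blue); there is no depth.
- r.camera_info(name): a dict with "mtx" (3x3 intrinsics, pixels), "rvec" (rotation vector, rad) and "tvec" (3), from world to camera coordinates, as OpenCV has them; the wrist camera has in their place "T_tool_cam" (4x4, takes a point from camera to tool coordinates, whose origin is the TCP and whose axes are the flange's). Camera axes: x right, y down, z forward; pixel columns grow to the right and rows downward; lengths in m; the calibration is good to about 2 mm. A picture is of the moment at which its call begins: read the wrist's pose just before it. camera_info takes no time and is no camera call.
- r.close_job(): hands the job in; it is judged then, once.
Trained networks look in the newest picture that a camera, given by its name, has taken for a name from the list of things; names that differ only in an ending like _2 or _b are one class to them, and where a whole thing is asked for, a point or a joint stands for the part that bears it (a point fixed in the world has none). Each returns a list of dicts, best first, with "conf" (0 to 1); they miss things now and then, are a little off and sometimes report something else, mostly with a low value. They report only what shows in the picture. A call takes as long as a camera call. They do not tell look-alikes from the thing itself.
- r.find_in(camera, query): "bbox" ([left, top, right, bottom] in pixels, round what is visible of it).
- r.place_of(camera, query): "at" ([column, row] in pixels: a listed point, or the origin of a listed thing).
The state is a dict: "time": time; "joint_positions": joint angles; "joint_vel": joint speeds; "joint_torque": joint torques, N m; "ee_pos": TCP position; "eef_rot": TCP orientation; "ft_force": force on the tool from outside, world axes, zero at the start; "torque": the same for the moment, N m; "width": finger opening in m; "grip_force": force on a finger pad.
Only numpy, scipy, OpenCV 4.12 (cv2) and the standard library are available. Lean on these libraries where they do the work, as an engineer would, in place of code of your own. Each camera call takes 0.05 s, during which the arm holds its last target. There are 200 camera calls.

## Working session

There is one attempt and no reset: what is moved stays moved. The work goes in short steps, Python scripts to look and compute and a tool call to move; the robot and the scene stay as the last step left them, time stands still between calls to the robot, and variables do not carry over. Pictures are saved under pics/ and viewed, at most 10 in all, crops included, and the job is handed in when it is done.

Besides the shell and the picture viewer there is one more tool, called after "Request:" as name(argument=value, ...), one argument or row to a line, values as JSON. drive_tool: Moves the arm, as the interface text tells. Its arguments: {"type":"object","properties":{"moves":{"type":"array"},"squeeze":{"type":"number"}},"required":["moves"]}

```bash
mkdir -p pics
cat > h.py <<'E'
import numpy as np,cv2
from scipy.spatial.transform import Rotation as R
from bench import r
def info(n):
    i=r.camera_info(n);K=np.array(i["mtx"],float)
    if "rvec" in i:
        Rc=cv2.Rodrigues(np.array(i["rvec"],float))[0];return K,Rc,np.array(i["tvec"],float).ravel()
    s=r.read_state();T=np.eye(4);T[:3,:3]=R.from_quat(s["eef_rot"]).as_matrix();T[:3,3]=s["ee_pos"]
    W=np.linalg.inv(T@np.array(i["T_tool_cam"]));return K,W[:3,:3],W[:3,3]
def ray(n,px,z,c=None):
    K,Rc,t=c or info(n);d=Rc.T@np.linalg.inv(K)@[px[0],px[1],1];o=-Rc.T@t
    return o+d*(z-o[2])/d[2]
def proj(n,P,c=None):
    K,Rc,t=c or info(n);q=(Rc@np.atleast_2d(P).T).T+t;q=(K@q.T).T;return q[:,:2]/q[:,2:]
def snap(n,f):
    im=r.camera(n);cv2.imwrite("pics/"+f,im[:,:,::-1]);return im
E
python3 - <<'E'
from h import *
np.set_printoptions(precision=4,suppress=True)
zs=dict(stud_top=.111,nut_slot=.102,spacer=.064,clamp_bar=.05,stud_hole=.05,tray=0,jig=0,wing_nut=.084)
for n in("top","side"):
    snap(n,n+"1.png");c=info(n);print(n,"cam at",-c[1].T@c[2])
    for k,z in zs.items():
        for d in r.place_of(n,k)[:3]: print(k,np.round(d["at"],1),round(d["conf"],2),ray(n,d["at"],z,c)[:2])
s=r.read_state();print(s["time"],s["ee_pos"],s["eef_rot"],s["width"],r.grasp_offset)
print(r.camera_info("wrist")["T_tool_cam"])
E
```

```text
top cam at [ 0.3025 -0.1254  1.518 ]
stud_top [350.6 241.5] 0.77 [ 0.5242 -0.2126]
nut_slot [352.3 243.2] 0.81 [ 0.5209 -0.2175]
spacer [351.9 242.8] 0.62 [ 0.5279 -0.2189]
clamp_bar [347.  229.7] 0.88 [ 0.567  -0.2074]
clamp_bar [293.8 230.1] 0.78 [ 0.5691 -0.0603]
clamp_bar [349.5 242.7] 0.71 [ 0.5305 -0.2132]
stud_hole [351.  241.9] 0.92 [ 0.5326 -0.2174]
stud_hole [280.7 240.6] 0.62 [ 0.5404 -0.0238]
tray [189.5 227.8] 0.81 [0.5912 0.2404]
jig [349.1 231.4] 0.56 [ 0.571  -0.2161]
wing_nut [351.6 246.4] 0.69 [ 0.515  -0.2165]
side cam at [ 0.3861 -0.8518  0.6437]
stud_top [317.9 257.9] 0.75 [ 0.5213 -0.2021]
nut_slot [317.4 262.7] 0.95 [ 0.5193 -0.2054]
spacer [321.6 280.1] 0.53 [ 0.5246 -0.215 ]
clamp_bar [329.2 251.7] 0.75 [ 0.5657 -0.1129]
clamp_bar [346.  280.6] 0.67 [ 0.5753 -0.2137]
stud_hole [314.4 246.2] 0.89 [ 0.5386 -0.085 ]
stud_hole [324.  284.8] 0.62 [ 0.5293 -0.2145]
tray [305.5 192.1] 0.95 [0.5832 0.2398]
jig [343.5 424.8] 0.74 [ 0.4944 -0.4846]
jig [341.  298.3] 0.64 [ 0.5659 -0.2105]
jig [317.5 271.5] 0.43 [ 0.5376 -0.1141]
wing_nut [320.7 271.7] 0.7 [ 0.5238 -0.2126]
0.9 [0.2553 0.5705 0.2225] [0.2088 0.9779 0.     0.    ] 0.08683006806105059 0.0187
[[ 0.0011 -0.959  -0.2835  0.0772]
 [ 1.      0.0007  0.0015 -0.0003]
 [-0.0012 -0.2835  0.959  -0.1631]
 [ 0.      0.      0.      1.    ]]
```

Run:
```python
import cv2,numpy as np
a=cv2.imread("pics/top1.png")[150:310,130:430];b=cv2.imread("pics/side1.png")[130:450,160:560]
cv2.imwrite("pics/topc.png",cv2.resize(a,(780,416),interpolation=cv2.INTER_CUBIC));cv2.imwrite("pics/sidec.png",cv2.resize(b,(750,600),interpolation=cv2.INTER_CUBIC))
```

```text
(no output)
```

View pics/topc.png

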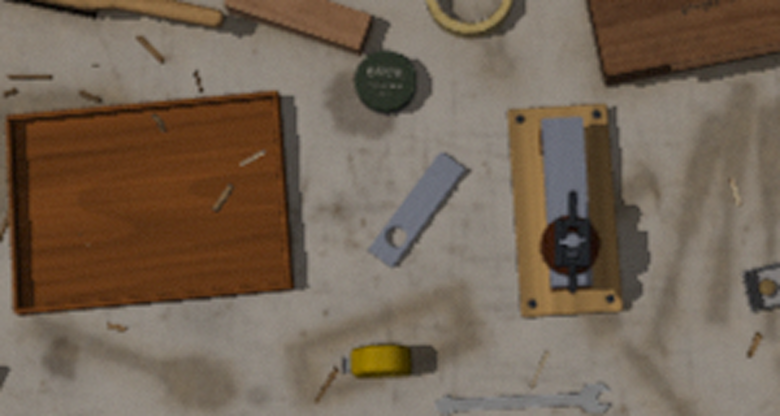

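View pics/sidec.png

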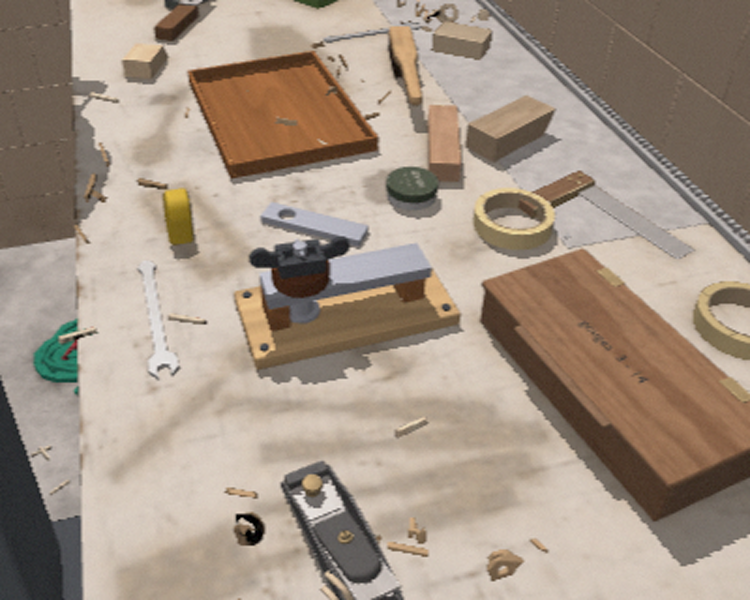

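The clamp bar has two candidates in the top crop. One lies on the jig under the nut at about (566,200), and the other lies loose on the bench at about (420,210). The jig one is larger and carries the stud, nut and spacer, so it is the one meant; the side crop shows this too, with the jig bar at (350,270) and the loose one at (313,222). The wings run roughly along world x. The tray is on the left and empty apart from printed shavings.

Run:
```python
from h import *
np.set_printoptions(precision=4,suppress=True)
c=info("top")
f=lambda p,z:ray("top",(p[0]/2.6+130-.3,p[1]/2.6+150-.3),z,c)[:2]
for nm,ps,z in(("jig",[(510,108),(522,317),(621,312),(605,107)],.018),("tray",[(8,116),(18,312),(294,288),(278,92)],.024),("bar",[(542,117),(582,117)],.064),("wings",[(572,192),(573,289)],.111)):
    q=np.array([f(p,z) for p in ps]);print(nm,q.tolist(),q.mean(0),[np.degrees(np.arctan2(*(q[i]-q[(i+1)%len(q)])[::-1])) for i in range(len(q))])
```

```text
jig [[0.685692346495997, -0.152061411329759], [0.4549264457019201, -0.15958426702407158], [0.4580558902518992, -0.2660138814150116], [0.6845584794503583, -0.25645167094262034]] [ 0.5708 -0.2085] [np.float64(1.8671531993394608), np.float64(91.684233453477), np.float64(-177.58259202147968), np.float64(-90.6223113325095)]
tray [[0.6870746604399107, 0.3976347396817051], [0.4711607563164558, 0.38004767084163843], [0.49074987998376646, 0.08441646363867483], [0.7077057000565977, 0.10207266977148916]] [0.5892 0.241 ] [np.float64(4.656694582595702), np.float64(93.79099277747649), np.float64(-175.34743245738852), np.float64(-86.0070747900587)]
bar [[0.663366076157623, -0.18505839474038266], [0.6624444720268641, -0.22760481928081905]] [ 0.6629 -0.2063] [np.float64(88.75910205546279), np.float64(-91.24089794453722)]
wings [[0.5724664574808931, -0.21164929680360642], [0.4727632837090867, -0.2096636721206016]] [ 0.5226 -0.2107] [np.float64(-1.140915302601881), np.float64(178.85908469739812)]
```

Request:
drive_tool(
  moves=[
    [[0,0,0,0,0,-0.14,1],[0,0,0,0,0,-0.14,1],[0,0,0,0,0,-0.14,1],[-0.04,-0.01,0,0,0,0,1],[-0.04,-0.02,0,0,0,0,1],[-0.04,-0.03,0,0,0,0,1],[-0.04,-0.04,0,0,0,0,1],[-0.04,-0.04,0,0,0,0,1],[-0.04,-0.04,0,0,0,0,1],[-0.02,-0.04,0,0,0,0,1]],
  ],
)

```text
time: 1.9
ee_pos: [0.5035, 0.3621, 0.2224]
eef_rot: [0.001, 1.0, -0.0, 0.0]
ft_force: [0.2, -0.9, 0.3]
width: 0.0872
grip_force: 0.0
```

Request:
drive_tool(
  moves=[
    [[0,-0.045,0,0,0,0,1],[0,-0.045,0,0,0,0,1],[0,-0.045,0,0,0,0,1],[0,-0.045,0,0,0,0,1],[0,-0.045,0,0,0,0,1],[0,-0.045,0,0,0,0,1],[0,-0.045,0,0,0,0,1],[0,-0.045,0,0,0,0,1],[0,-0.045,0,0,0,0,1],[0,-0.045,0,0,0,0,1]],
  ],
)

```text
time: 2.9
ee_pos: [0.5006, -0.0875, 0.2229]
eef_rot: [0.0, 1.0, 0.0, 0.0]
ft_force: [1.2, 0.4, 0.8]
width: 0.087
grip_force: 0.0
```

Request:
drive_tool(
  moves=[
    [[-0.007,-0.045,0,0,0,0,1],[0,-0.035,0,0,0,0,1],[0,-0.02,0,0,0,0,1],[0,-0.01,0,0,0,0,1],[0,0,0,0,0,0,1],[0,0,0,0,0,0,1]],
  ],
)

```text
time: 3.5
ee_pos: [0.508, -0.1944, 0.2224]
eef_rot: [-0.0, 1.0, 0.0, -0.0]
ft_force: [0.9, -0.1, 0.1]
width: 0.087
grip_force: 0.0
```

```bash
cat >> h.py <<'E'
def tf(P,yaw=None):
    "tool-frame delta to world TCP P; turn so tool x has yaw (deg)"
    s=r.read_state();A=R.from_quat(s["eef_rot"]);m=A.as_matrix()
    cur=np.degrees(np.arctan2(m[1,0],m[0,0]))
    print("tcp",np.round(s["ee_pos"],4),"yaw",round(cur,2),"tilt",np.round(m[2,:2],4),"delta",np.round(m.T@(np.array(P)-s["ee_pos"]),4),"turn",None if yaw is None else round(-np.radians((yaw-cur+180)%360-180),3),"t",s["time"])
E
python3 - <<'E'
from h import *
np.set_printoptions(precision=4,suppress=True)
c=info("wrist");snap("wrist","w1.png")
for k,z in dict(stud_top=.111,nut_slot=.102,spacer=.064,clamp_bar=.05,wing_nut=.084).items():
    for d in r.place_of("wrist",k)[:2]: print(k,np.round(d["at"],1),round(d["conf"],2),ray("wrist",d["at"],z,c)[:2])
tf([.522,-.213,.0875],180)
print(r.read_state()["ft_force"])
E
```

```text
stud_top [300.  257.5] 0.61 [ 0.5263 -0.2089]
nut_slot [295.7 254. ] 0.84 [ 0.5262 -0.2131]
clamp_bar [303.9 280.7] 0.98 [ 0.5737 -0.2081]
clamp_bar [438.2 268.3] 0.59 [ 0.5595 -0.0662]
wing_nut [296.7 245. ] 0.75 [ 0.5234 -0.2131]
wing_nut [305.3 280.2] 0.4 [ 0.5587 -0.2054]
tcp [ 0.5079 -0.195   0.2226] yaw -179.98 tilt [-0.0001  0.0003] delta [-0.0141 -0.018   0.1351] turn 0.0 t 3.8
[ 0.1464  0.1908 -0.4191]
```

View pics/w1.png

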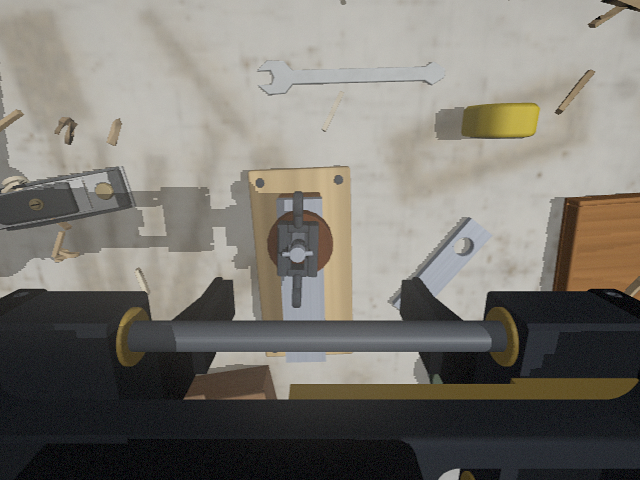

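The wrist picture shows the nut at (297,250) with its wings from (298,195) to (296,305). It sits on the larger bar on the jig, and the smaller look-alike bar lies loose at (440,265). I'll enlarge once to confirm the bar and measure the angles.

Run:
```python
import cv2
a=cv2.imread("pics/w1.png")[160:365,220:380];cv2.imwrite("pics/w1c.png",cv2.resize(a,None,fx=2.9,fy=2.9,interpolation=cv2.INTER_CUBIC))
```

```text
(no output)
```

View pics/w1c.png

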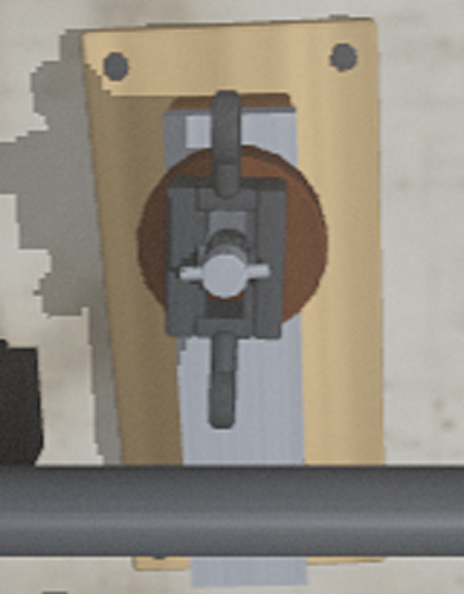

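Run:
```python
from h import *
np.set_printoptions(precision=4,suppress=True)
c=info("wrist")
f=lambda p,z:ray("wrist",(p[0]/2.9+220-.3,p[1]/2.9+160-.3),z,c)[:2]
def A(n,a,b,z):
    a,b=f(a,z),f(b,z);d=b-a;print(n,a,b,(a+b)/2,"deg",np.degrees(np.arctan2(d[1],d[0])),"len",np.hypot(*d))
A("wings",(227,95),(222,425),.112)
A("hubL",(167,178),(166,335),.102);A("hubR",(285,180),(282,337),.102)
A("hubdiag",(167,178),(282,337),.102);A("hubdiag2",(285,180),(166,335),.102)
A("jigL",(83,32),(135,570),.018);A("jigR",(373,18),(382,562),.018);A("jigtop",(83,32),(373,18),.018)
A("barL",(165,110),(193,585),.064);A("barR",(296,110),(307,585),.064)
A("pin",(180,272),(269,270),.107)
print("stud",f((225,272),.111))
```

```text
wings [ 0.4705 -0.2104] [ 0.5718 -0.2134] [ 0.5211 -0.2119] deg -1.6876334818838874 len 0.10143045537197683
hubL [ 0.4964 -0.229 ] [ 0.5462 -0.2309] [ 0.5213 -0.23  ] deg -2.166566494666744 len 0.04982688969967537
hubR [ 0.497  -0.1942] [ 0.5469 -0.195 ] [ 0.5219 -0.1946] deg -0.9295412617948785 len 0.04986638606595074
hubdiag [ 0.4964 -0.229 ] [ 0.5469 -0.195 ] [ 0.5216 -0.212 ] deg 34.002903540040435 len 0.060824750944525864
hubdiag2 [ 0.497  -0.1942] [ 0.5462 -0.2309] [ 0.5216 -0.2126] deg -36.71156080584883 len 0.0614064799559772
jigL [ 0.4611 -0.268 ] [ 0.6897 -0.2583] [ 0.5754 -0.2631] deg 2.4350898405910435 len 0.22881708913505394
jigR [ 0.456  -0.1618] [ 0.6857 -0.1515] [ 0.5708 -0.1566] deg 2.5599416486760647 len 0.22996112220154802
jigtop [ 0.4611 -0.268 ] [ 0.456  -0.1618] [ 0.4585 -0.2149] deg 92.78867686406988 len 0.10632107752270219
barL [ 0.4824 -0.2334] [ 0.6639 -0.2286] [ 0.5732 -0.231 ] deg 1.5164842747106244 len 0.18157649570116077
barR [ 0.4823 -0.1905] [ 0.6639 -0.1853] [ 0.5731 -0.1879] deg 1.6403492049098154 len 0.1816235342557324
pin [ 0.524  -0.2255] [ 0.5233 -0.1989] [ 0.5237 -0.2122] deg 91.41450802486916 len 0.026548360791552515
stud [ 0.5226 -0.2118]
```

Request:
drive_tool(
  moves=[
    [[-0.0136,-0.017,0,0,0,0.028,1],[0,0,0.03,0,0,0,1],[0,0,0.04,0,0,0,1],[0,0,0.03,0,0,0,1],[0,0,0.02,0,0,0,1],[0,0,0.01,0,0,0,1],[0,0,0.005,0,0,0,1],[0,0,0,0,0,0,1],[0,0,0,0,0,0,1]],
  ],
)

```text
time: 4.7
ee_pos: [0.5221, -0.2129, 0.0886]
eef_rot: [0.014, 1.0, -0.0, 0.001]
ft_force: [0.2, -0.3, 1.4]
width: 0.087
grip_force: 0.0
```

```bash
python3 -c "
from h import *
tf([.5217,-.212,.0875],178.4)"
```

```text
tcp [ 0.5221 -0.2129  0.0886] yaw 178.35 tilt [-0.0017 -0.0002] delta [0.0004 0.0009 0.0011] turn -0.001 t 4.7
```

Request:
drive_tool(
  moves=[
    [[0,0.0005,0.001,0,0,0,0],[0,0,0,0,0,0,0],[0,0,0,0,0,0,0],[0,0,0,0,0,0,0],[0,0,0,0,0,0,0],[0,0,0,0,0,0,0],[0,0,0,0,0,0,0],[0,0,0,0,0,0,0]],
  ],
  squeeze=20,
)

```text
time: 5.5
ee_pos: [0.5214, -0.2122, 0.0865]
eef_rot: [0.014, 1.0, 0.0, 0.0]
ft_force: [-0.2, 0.7, 0.5]
width: 0.0357
grip_force: 20.0
```

Request:
drive_tool(
  moves=[
    [[0,0,0,0,0,0.1,0],[0,0,0,0,0,0.1,0],[0,0,0,0,0,0.1,0],[0,0,0,0,0,0.1,0],[0,0,0,0,0,0.1,0],[0,0,0,0,0,0.1,0],[0,0,0,0,0,0.1,0]],
  ],
)

```text
time: 6.2
ee_pos: [0.5213, -0.2122, 0.0865]
eef_rot: [0.358, 0.934, 0.0, -0.0]
ft_force: [-0.2, 0.7, -0.2]
width: 0.0357
grip_force: 20.0
```

Request:
drive_tool(
  moves=[
    [[0,0,0,0,0,0.1,0],[0,0,0,0,0,0.1,0],[0,0,0,0,0,0.1,0],[0,0,0,0,0,0.1,0],[0,0,0,0,0,0.1,0],[0,0,0,0,0,0.1,0],[0,0,0,0,0,0.1,0],[0,0,0,0,0,0.1,0],[0,0,0,0,0,0,0],[0,0,0,0,0,0,0]],
  ],
)

```text
time: 7.2
ee_pos: [0.5217, -0.2116, 0.0865]
eef_rot: [0.691, 0.723, 0.0, -0.0]
ft_force: [2.3, 3.7, 0.1]
width: 0.0355
grip_force: 20.0
```

Run:
```python
from h import *
tf([.5226,-.212,.0875],92.3);s=r.read_state();print(s["ft_force"],s["torque"],s["joint_positions"])
a=snap("wrist","w2.png")
```

```text
tcp [ 0.5217 -0.2116  0.0865] yaw 92.62 tilt [0.0006 0.0004] delta [-0.0004  0.0008 -0.001 ] turn 0.006 t 7.2
[2.28819413 3.69695965 0.1012164 ] [ 0.67750644 -0.36051335  0.01470007] [-0.28736991  0.37515805  0.71389111  1.81724021 -0.2806672   1.05227215
  0.57863389]
```

View pics/w2.png

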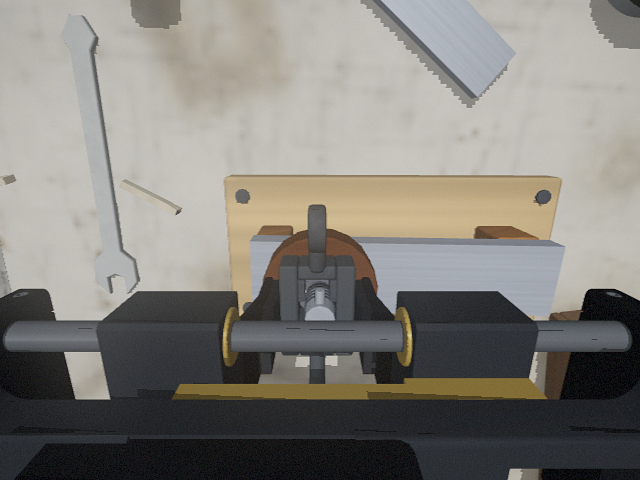

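The wrist view has the wings vertical at (318,205) and the jig edge level from (226,176) to (561,177), so the wings lie along the pin. I'll lift gently.

Request:
drive_tool(
  moves=[
    [[0.0005,0.0007,0,0,0,0,0],[0,0,-0.002,0,0,0,0],[0,0,-0.003,0,0,0,0],[0,0,-0.003,0,0,0,0],[0,0,-0.003,0,0,0,0],[0,0,0,0,0,0,0]],
  ],
)

```text
time: 7.85
ee_pos: [0.5223, -0.212, 0.0982]
eef_rot: [0.692, 0.722, 0.0, 0.0]
ft_force: [1.3, 1.0, 0.3]
width: 0.0356
grip_force: 20.0
```

Request:
drive_tool(
  moves=[
    [[0,0,-0.01,0,0,0,0],[0,0,-0.02,0,0,0,0],[0,0,-0.03,0,0,0,0],[0,0,-0.03,0,0,0,0],[0.02,0,-0.01,0,0,0,0],[0.03,0.008,0,0,0,0,0],[0.04,0.009,0,0,0,0,0],[0.045,0.009,0,0,0,0,0],[0.045,0.009,0,0,0,0,0],[0.045,0.009,0,0,0,0,0]],
  ],
)

```text
time: 8.85
ee_pos: [0.5565, 0.0157, 0.1984]
eef_rot: [0.693, 0.721, 0.0, 0.0]
ft_force: [0.2, 0.2, -1.6]
width: 0.0355
grip_force: 20.0
```

Request:
drive_tool(
  moves=[
    [[0.045,0,0,0,0,0,0],[0.045,0,0,0,0,-0.03,0],[0.04,0,0.02,0,0,0,0],[0.02,0,0.03,0,0,0,0],[0.01,0,0.03,0,0,0,0],[0,0,0.03,0,0,0,0],[0,0,0.02,0,0,0,0],[0,0,0,0,0,0,0]],
  ],
)

```text
time: 9.65
ee_pos: [0.5461, 0.1732, 0.0654]
eef_rot: [0.681, 0.732, -0.003, -0.0]
ft_force: [-1.2, -0.9, -1.2]
width: 0.0356
grip_force: 20.0
```

Run:
```python
from h import *
tf([.549,.1774,.0095],94.2);s=r.read_state();print(s["ft_force"],s["width"],s["grip_force"])
```

```text
tcp [0.5461 0.1732 0.0654] yaw 94.1 tilt [-0.0028 -0.0042] delta [0.0041 0.0034 0.0559] turn -0.002 t 9.65
[-1.15264044 -0.85739654 -1.19976125] 0.035624506801622345 19.99982714653015
```

Request:
drive_tool(
  moves=[
    [[0.003,0.003,0.02,0,0,0,0],[0,0,0.02,0,0,0,0],[0,0,0.01,0,0,0,0],[0,0,0.002,0,0,0,0],[0,0,0.001,0,0,0,0],[0,0,0,0,0,0,0],[0,0,0,0,0,0,0]],
  ],
)

```text
time: 10.35
ee_pos: [0.5511, 0.178, 0.0155]
eef_rot: [0.681, 0.732, 0.001, 0.0]
ft_force: [0.3, -0.3, -1.6]
width: 0.0357
grip_force: 20.0
```

Request:
drive_tool(
  moves=[
    [[0,0,0.003,0,0,0,0],[0,0,0.002,0,0,0,0],[0,0,0.001,0,0,0,0],[0,0,0.001,0,0,0,0],[0,0,0,0,0,0,0]],
  ],
)

```text
time: 10.85
ee_pos: [0.5503, 0.1779, 0.0084]
eef_rot: [0.681, 0.732, -0.0, -0.0]
ft_force: [-6.5, -2.5, 12.3]
width: 0.0361
grip_force: 20.0
```

Request:
drive_tool(
  moves=[
    [[0,0,-0.0005,0,0,0,0],[0,0,0,0,0,0,0.62],[0,0,0,0,0,0,0.62],[0,0,0,0,0,0,0.62],[0,0,-0.01,0,0,0,0.62],[0,0,-0.03,0,0,0,0.62],[0,0,-0.04,0,0,0,0.62],[0,0,-0.04,0,0,0,1],[0,0,-0.04,0,0,0,1],[0,0,0,0,0,0,1]],
  ],
)

```text
time: 11.85
ee_pos: [0.5534, 0.1785, 0.1744]
eef_rot: [0.681, 0.732, 0.004, 0.001]
ft_force: [0.3, 0.1, 0.8]
width: 0.0704
grip_force: 0.0
```

Run:
```python
from h import *
np.set_printoptions(precision=4,suppress=True)
for d in r.place_of("top","nut_slot")[:2]:print(d)
snap("top","t2.png");c=info("top")
for k,z in dict(nut_slot=.024,spacer=.064,stud_top=.111,clamp_bar=.05,stud_hole=.05).items():
    for d in r.place_of("top",k)[:2]: print(k,np.round(d["at"],1),round(d["conf"],2),ray("top",d["at"],z,c)[:2])
tf([.5226,-.212,.2],92.3)
```

```text
{'at': [352.3, 243.2], 'conf': 0.81}
nut_slot [212.  241.6] 0.61 [0.5459 0.1708]
nut_slot [347.8 242.5] 0.52 [ 0.5352 -0.21  ]
spacer [348.4 244.2] 0.7 [ 0.5243 -0.2093]
spacer [441.7 260.9] 0.57 [ 0.473  -0.4609]
stud_top [350.5 241.2] 0.81 [ 0.525  -0.2123]
clamp_bar [345.8 226.5] 0.96 [ 0.5761 -0.2043]
clamp_bar [294.8 230.3] 0.58 [ 0.5684 -0.0631]
stud_hole [280.2 239.1] 0.77 [ 0.5446 -0.0224]
stud_hole [348.2 243.3] 0.59 [ 0.5289 -0.2096]
tcp [0.5499 0.1776 0.1669] yaw 94.12 tilt [-0.0009 -0.0018] delta [-0.3866 -0.0553 -0.0326] turn 0.032 t 12.2
```

Request:
drive_tool(
  moves=[
    [[-0.02,0,0,0,0,0,1],[-0.035,-0.008,0,0,0,0,1],[-0.045,-0.008,0,0,0,0,1],[-0.045,-0.008,0,0,0,0,1],[-0.045,-0.008,0,0,0,0,1],[-0.045,-0.008,0,0,0,0,1],[-0.045,-0.008,0,0,0,0,1],[-0.045,-0.007,0,0,0,0,1],[-0.04,0,0,0,0,0,1],[-0.0216,0,0,0,0,0.032,1]],
  ],
)

```text
time: 13.2
ee_pos: [0.5223, -0.2156, 0.1677]
eef_rot: [0.694, 0.72, -0.001, 0.0]
ft_force: [-0.8, 0.4, -0.0]
width: 0.0873
grip_force: 0.0
```

Request:
drive_tool(
  moves=[
    [[0,0,0,0,0,0,1],[0,0,0,0,0,0,1]],
  ],
)

```text
time: 13.4
ee_pos: [0.5231, -0.2114, 0.1673]
eef_rot: [0.693, 0.721, -0.0, -0.001]
ft_force: [0.2, 1.0, -0.8]
width: 0.0867
grip_force: 0.0
```

Run:
```python
from h import *
np.set_printoptions(precision=4,suppress=True)
tf([.523,-.212,.068],92.3)
c=info("wrist");snap("wrist","w3.png")
for k,z in dict(spacer=.064,stud_top=.111).items():
    for d in r.place_of("wrist",k)[:2]: print(k,np.round(d["at"],1),round(d["conf"],2),ray("wrist",d["at"],z,c)[:2])
```

```text
tcp [ 0.5231 -0.2114  0.1673] yaw 92.28 tilt [ 0.0003 -0.0014] delta [-0.0006 -0.      0.0993] turn -0.0 t 13.4
spacer [319.8 238.2] 0.98 [ 0.526  -0.2096]
stud_top [319.1 261.1] 0.71 [ 0.5253 -0.2126]
```

View pics/w3.png

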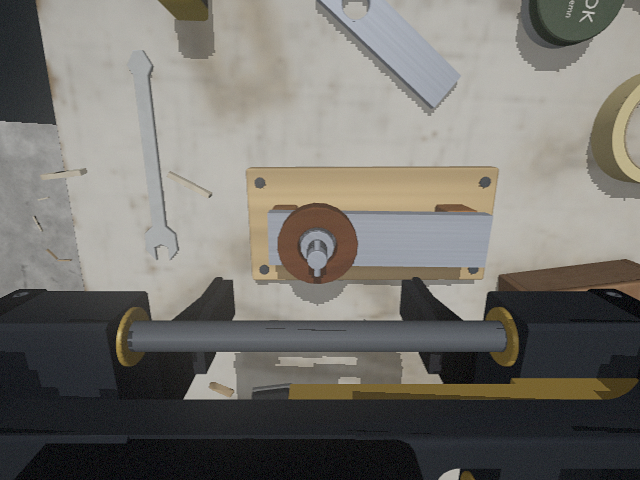

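The spacer is at (318,243), sitting round the stud, and the bar and jig are undisturbed. I'll descend and grip.

Request:
drive_tool(
  moves=[
    [[0,0.001,0.02,0,0,0,1],[0,0,0.03,0,0,0,1],[0,0,0.03,0,0,0,1],[0,0,0.012,0,0,0,1],[0,0,0.006,0,0,0,1],[0,0,0,0,0,0,0],[0,0,0,0,0,0,0],[0,0,0,0,0,0,0],[0,0,0,0,0,0,0],[0,0,0,0,0,0,0]],
  ],
  squeeze=15,
)

```text
time: 14.55
ee_pos: [0.5248, -0.2118, 0.0708]
eef_rot: [0.693, 0.721, 0.0, 0.0]
ft_force: [-1.6, 0.6, 5.9]
width: 0.0623
grip_force: 15.0
```

Request:
drive_tool(
  moves=[
    [[0,0,-0.005,0,0,0,0],[0,0,-0.005,0,0,0,0],[0,0,-0.01,0,0,0,0],[0,0,0,0,0,0,0]],
  ],
)

```text
time: 14.95
ee_pos: [0.5253, -0.212, 0.0916]
eef_rot: [0.693, 0.721, 0.001, 0.001]
ft_force: [-0.2, 0.1, -0.3]
width: 0.0621
grip_force: 15.0
```

Request:
drive_tool(
  moves=[
    [[0,0,-0.02,0,0,0,0],[0,0,-0.03,0,0,0,0],[0,0,-0.025,0,0,0,0],[0.02,0,-0.01,0,0,0,0],[0.035,0.01,0,0,0,0,0],[0.045,0.01,0,0,0,0,0],[0.045,0.01,0,0,0,0,0],[0.045,0.01,0,0,0,0,0],[0.045,0,0,0,0,0,0],[0.045,0,0,0,0,0,0]],
  ],
)

```text
time: 15.95
ee_pos: [0.553, 0.0716, 0.1751]
eef_rot: [0.693, 0.721, 0.0, 0.0]
ft_force: [1.3, -0.7, -1.3]
width: 0.0623
grip_force: 15.0
```

Request:
drive_tool(
  moves=[
    [[0.045,0,0,0,0,0,0],[0.045,0,0,0,0,0,0],[0.045,0,0,0,0,-0.03,0],[0.045,0,0.01,0,0,0,0],[0.03,0,0.03,0,0,0,0],[0.02,0,0.03,0,0,0,0],[0,0,0.03,0,0,0,0],[0,0,0.03,0,0,0,0],[0,0,0,0,0,0,0],[0,0,0,0,0,0,0]],
  ],
)

```text
time: 16.95
ee_pos: [0.5414, 0.2992, 0.0456]
eef_rot: [0.682, 0.731, -0.0, 0.0]
ft_force: [0.5, 0.3, 0.5]
width: 0.0624
grip_force: 15.0
```

Run:
```python
from h import *
tf([.5448,.3024,.013],94.2);s=r.read_state();print(s["ft_force"],s["width"],s["grip_force"])
```

```text
tcp [0.5414 0.2992 0.0456] yaw 93.99 tilt [-0.0004 -0.0001] delta [0.003  0.0036 0.0326] turn -0.004 t 16.95
[0.53901454 0.33874026 0.52730642] 0.062414818799171476 14.999738191254437
```

Request:
drive_tool(
  moves=[
    [[0.003,0.0036,0.015,0,0,0,0],[0,0,0.01,0,0,0,0],[0,0,0.003,0,0,0,0],[0,0,0.002,0,0,0,0],[0,0,0.001,0,0,0,0],[0,0,0,0,0,0,0]],
  ],
)

```text
time: 17.55
ee_pos: [0.5447, 0.3026, 0.0142]
eef_rot: [0.682, 0.731, 0.0, 0.0]
ft_force: [-0.3, -0.6, -0.3]
width: 0.0618
grip_force: 15.0
```

Request:
drive_tool(
  moves=[
    [[0,0,0.001,0,0,0,0],[0,0,0.0005,0,0,0,0],[0,0,0,0,0,0,0]],
  ],
)

```text
time: 17.85
ee_pos: [0.5447, 0.3027, 0.0129]
eef_rot: [0.682, 0.731, 0.0, -0.0]
ft_force: [-0.1, -1.0, 2.2]
width: 0.0623
grip_force: 15.0
```

Request:
drive_tool(
  moves=[
    [[0,0,0,0,0,0,0.82],[0,0,0,0,0,0,0.82],[0,0,0,0,0,0,0.82],[0,0,-0.01,0,0,0,0.82],[0,0,-0.03,0,0,0,0.82],[0,0,-0.04,0,0,0,1],[0,0,-0.045,0,0,0,1],[0,0,-0.045,0,0,0,1],[-0.02,0,-0.02,0,0,0,1],[0,0,0,0,0,0,1]],
  ],
)

```text
time: 18.85
ee_pos: [0.5485, 0.2804, 0.2073]
eef_rot: [0.683, 0.73, 0.003, 0.001]
ft_force: [0.2, -0.4, 0.0]
width: 0.0866
grip_force: 0.0
```

Request:
drive_tool(
  moves=[
    [[-0.045,0,0,0,0,0,1],[-0.045,0,0,0,0,0,1],[-0.045,0,0,0,0,0,1],[-0.045,0,0,0,0,0,1],[-0.045,0,0,0,0,0,1],[-0.045,0,0,0,0,0,1],[-0.045,0,0,0,0,0,1],[-0.045,0,0,0,0,0,1],[-0.045,0,0,0,0,0,1],[-0.045,0,0,0,0,0,1]],
  ],
)

```text
time: 19.85
ee_pos: [0.5772, -0.1674, 0.2019]
eef_rot: [0.682, 0.732, -0.0, -0.0]
ft_force: [0.4, -0.0, -0.1]
width: 0.0872
grip_force: 0.0
```

Request:
drive_tool(
  moves=[
    [[-0.03,0,0,0,0,0,1],[-0.01,0,0,0,0,-0.14,1],[0,0,0,0,0,-0.14,1],[0,0,0,0,0,-0.14,1],[0,0,0,0,0,-0.14,1],[0,0,0,0,0,-0.14,1],[0,0,0,0,0,-0.14,1],[0,0,0,0,0,-0.14,1],[0,0,0,0,0,-0.14,1],[0,0,0,0,0,-0.14,1]],
  ],
)

```text
time: 20.85
ee_pos: [0.58, -0.2056, 0.2017]
eef_rot: [0.117, 0.993, 0.0, -0.001]
ft_force: [-0.1, -0.2, 0.1]
width: 0.0871
grip_force: 0.0
```

Request:
drive_tool(
  moves=[
    [[0,0,0,0,0,-0.14,1],[0,0,0,0,0,-0.13,1],[0,0,0,0,0,0,1],[0,0,0,0,0,0,1]],
  ],
)

```text
time: 21.25
ee_pos: [0.5801, -0.2058, 0.202]
eef_rot: [-0.013, 1.0, 0.0, -0.0]
ft_force: [-0.3, 0.5, 0.3]
width: 0.0873
grip_force: 0.0
```

Run:
```python
from h import *
np.set_printoptions(precision=4,suppress=True)
tf([.573,-.2095,.051],-178)
c=info("wrist");snap("wrist","w4.png");snap("top","t4.png")
for k,z in dict(clamp_bar=.05,stud_hole=.05,stud_top=.111).items():
    for d in r.place_of("wrist",k)[:2]: print(k,np.round(d["at"],1),round(d["conf"],2),ray("wrist",d["at"],z,c)[:2])
a=cv2.imread("pics/w4.png");b=cv2.imread("pics/t4.png")[150:310,130:430]
cv2.imwrite("pics/c4.png",np.hstack([cv2.resize(a,(400,300)),cv2.resize(b,(400,300))]))
print(r.read_state()["joint_positions"])
```

```text
tcp [ 0.5801 -0.2058  0.202 ] yaw -178.55 tilt [0.0007 0.0005] delta [ 0.0071 -0.0035  0.151 ] turn -0.01 t 21.25
clamp_bar [314.7 216. ] 0.96 [ 0.5709 -0.2082]
clamp_bar [459.1 212.1] 0.95 [ 0.5636 -0.072 ]
stud_hole [486.6 189.3] 0.92 [ 0.5415 -0.0496]
stud_hole [316.5 167.1] 0.65 [ 0.5255 -0.2077]
stud_top [310.8 172.3] 0.82 [ 0.525  -0.2119]
[-0.1177  0.341   0.4886  1.5399 -0.1636  1.3017  1.9893]
```

View pics/c4.png

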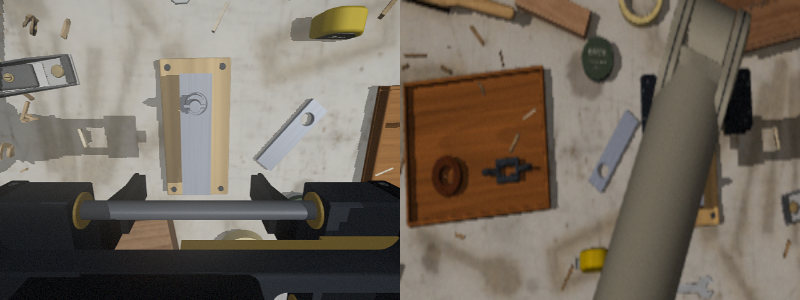

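Left (wrist): the large bar on the jig is at (195,130), and the smaller loose one at (290,135) is left alone. Right (top): the spacer at (450,175) and the nut at (510,170) lie flat in the tray. I'll grip the bar at its middle.

Request:
drive_tool(
  moves=[
    [[0.0068,-0.0035,0.02,0,0,-0.008,1],[0,0,0.04,0,0,0,1],[0,0,0.04,0,0,0,1],[0,0,0.03,0,0,0,1],[0,0,0.015,0,0,0,1],[0,0,0.007,0,0,0,1],[0,0,0,0,0,0,1],[0,0,0,0,0,0,1]],
  ],
)

```text
time: 22.3
ee_pos: [0.5745, -0.2102, 0.052]
eef_rot: [-0.018, 1.0, -0.0, 0.001]
ft_force: [-0.1, -0.7, -0.7]
width: 0.0871
grip_force: 0.0
```

Request:
drive_tool(
  moves=[
    [[0,0,0,0,0,0,0],[0,0,0,0,0,0,0],[0,0,0,0,0,0,0],[0,0,0,0,0,0,0],[0,0,0,0,0,0,0],[0,0,0,0,0,0,0],[0,0,0,0,0,0,0]],
  ],
  squeeze=40,
)

```text
time: 23.0
ee_pos: [0.5735, -0.2097, 0.0505]
eef_rot: [-0.019, 1.0, 0.0, -0.0]
ft_force: [0.4, -0.0, 0.9]
width: 0.0439
grip_force: 40.0
```

Request:
drive_tool(
  moves=[
    [[0,0,-0.003,0,0,0,0],[0,0,-0.005,0,0,0,0],[0,0,-0.008,0,0,0,0],[0,0,-0.01,0,0,0,0],[0,0,0,0,0,0,0]],
  ],
)

```text
time: 23.5
ee_pos: [0.5746, -0.2103, 0.0785]
eef_rot: [-0.019, 1.0, -0.0, 0.001]
ft_force: [0.4, -1.0, -3.3]
width: 0.0435
grip_force: 40.0
```

Request:
drive_tool(
  moves=[
    [[0,0,-0.02,0,0,0,0],[0,0,-0.03,0,0,0,0],[0,0,-0.03,0,0,0,0],[0,0,-0.03,0,0,0,0],[-0.01,0.01,-0.01,0,0,0,0],[-0.01,0.025,0,0,0,0,0],[-0.01,0.035,0,0,0,0,0],[-0.01,0.04,0,0,0,0,0],[-0.01,0.04,0,0,0,0,0],[-0.01,0.04,0,0,0,0,0]],
  ],
)

```text
time: 24.5
ee_pos: [0.6266, -0.0147, 0.1953]
eef_rot: [-0.019, 1.0, 0.0, -0.001]
ft_force: [0.8, 0.5, -1.5]
width: 0.0437
grip_force: 40.0
```

Request:
drive_tool(
  moves=[
    [[-0.01,0.04,0,0,0,0,0],[-0.01,0.04,0,0,0,0,0],[0,0.04,0,0,0,0,0],[0,0.04,0,0,0,0,0],[0,0.04,0,0,0,0,0],[0,0.03,0,0,0,0,0],[0,0.02,0,0,0,0,0],[0,0.01,0,0,0,0,0],[0,0,0,0,0,0.07,0],[0,0,0,0,0,0.13,0]],
  ],
)

```text
time: 25.5
ee_pos: [0.6371, 0.2417, 0.196]
eef_rot: [0.084, 0.997, -0.0, -0.0]
ft_force: [0.1, -0.4, -2.1]
width: 0.0436
grip_force: 40.0
```

Request:
drive_tool(
  moves=[
    [[0,0,0,0,0,0.14,0],[0,0,0,0,0,0.14,0],[0,0,0,0,0,0.14,0],[0,0,0,0,0,0.14,0],[0,0,0,0,0,0.14,0],[0,0,0,0,0,0.14,0],[0,0,0,0,0,0.14,0],[0,0,0,0,0,0.14,0],[0,0,0,0,0,0.14,0],[0,0,0,0,0,0.08,0]],
  ],
)

```text
time: 26.5
ee_pos: [0.6372, 0.2413, 0.1963]
eef_rot: [0.685, 0.728, -0.0, 0.0]
ft_force: [0.7, -0.6, -4.1]
width: 0.0434
grip_force: 40.0
```

Request:
drive_tool(
  moves=[
    [[0,0,0,0,0,0,0],[0,0,0,0,0,0,0]],
  ],
)

```text
time: 26.7
ee_pos: [0.637, 0.2419, 0.1964]
eef_rot: [0.682, 0.731, -0.0, 0.0]
ft_force: [0.5, -0.0, -3.1]
width: 0.0435
grip_force: 40.0
```

Run:
```python
from h import *
tf([.639,.244,.0065],94.2);s=r.read_state();print(s["ft_force"],s["torque"],s["width"],s["grip_force"])
```

```text
tcp [0.637  0.2419 0.1964] yaw 93.97 tilt [-0.0005 -0.    ] delta [0.0021 0.0021 0.1899] turn -0.004 t 26.7
[ 0.54930997 -0.03412782 -3.08748636] [-0.09258959  0.00463734  0.00463068] 0.043484440357108085 39.97936964035034
```

Request:
drive_tool(
  moves=[
    [[0.002,0.002,0.02,0,0,0,0],[0,0,0.04,0,0,0,0],[0,0,0.04,0,0,0,0],[0,0,0.04,0,0,0,0],[0,0,0.025,0,0,0,0],[0,0,0.01,0,0,0,0],[0,0,0.005,0,0,0,0],[0,0,0,0,0,0,0],[0,0,0,0,0,0,0]],
  ],
)

```text
time: 27.6
ee_pos: [0.6397, 0.2453, 0.0183]
eef_rot: [0.683, 0.731, 0.001, 0.0]
ft_force: [0.4, 0.7, -3.3]
width: 0.0436
grip_force: 40.0
```

Request:
drive_tool(
  moves=[
    [[0,0,0.005,0,0,0,0],[0,0,0.003,0,0,0,0],[0,0,0.0015,0,0,0,0],[0,0,0.001,0,0,0,0],[0,0,0,0,0,0,0]],
  ],
)

```text
time: 28.1
ee_pos: [0.6385, 0.2451, 0.0066]
eef_rot: [0.683, 0.731, 0.0, -0.0]
ft_force: [-3.3, -0.8, 3.3]
width: 0.0436
grip_force: 44.8
```

Request:
drive_tool(
  moves=[
    [[0,0,0,0,0,0,0.6],[0,0,0,0,0,0,0.6],[0,0,0,0,0,0,0.6],[0,0,-0.01,0,0,0,0.6],[0,0,-0.03,0,0,0,0.6],[0,0,-0.04,0,0,0,0.6],[0,0,-0.04,0,0,0,0.6],[-0.04,0,-0.04,0,0,0,0.6],[-0.045,0,-0.04,0,0,0,0.6],[-0.045,0,0,0,0,0,0.6]],
  ],
)

```text
time: 29.1
ee_pos: [0.6485, 0.1276, 0.2004]
eef_rot: [0.682, 0.731, 0.004, 0.002]
ft_force: [0.6, -0.3, -0.8]
width: 0.0522
grip_force: 0.0
```

Request:
drive_tool(
  moves=[
    [[-0.045,0,0,0,0,0,0.6],[-0.045,0,0,0,0,0,0.6],[-0.04,0,0,0,0,0,0.6],[0,0,0,0,0,0,0.6],[0,0,0,0,0,0,0.6]],
  ],
)

```text
time: 29.6
ee_pos: [0.6553, -0.0033, 0.1951]
eef_rot: [0.684, 0.73, 0.0, -0.0]
ft_force: [0.6, 2.3, -0.6]
width: 0.0523
grip_force: 0.0
```

Run:
```python
from h import *
snap("top","t5.png");snap("side","s5.png")
b=cv2.imread("pics/t5.png")[150:310,130:430];a=cv2.imread("pics/s5.png")[130:330,220:420]
cv2.imwrite("pics/c5.png",np.hstack([cv2.resize(b,(400,213)),np.zeros((213,0,3),np.uint8),cv2.resize(a,(400,400))[:213]]))
s=r.read_state();print(s["time"],s["ee_pos"])
```

```text
29.7 [ 6.55393026e-01 -5.39206057e-04  1.94675888e-01]
```

View pics/c5.png

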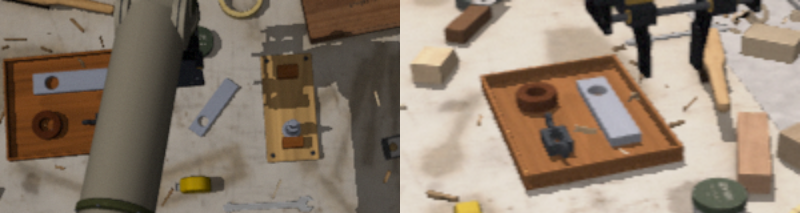

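The side view shows the bar at (610,110), the spacer at (537,97) and the nut at (556,138), all flat and apart on the tray floor. The arm is clear, so I'm handing in.

```bash
python3 -c "
from bench import r
print(r.close_job())"
```

```text
the job is handed in; nothing more can be done
None
```

The wing nut, spacer and clamp bar were taken off in that order, lie flat and apart on the tray floor in the last picture, and the job is handed in at about 30 s; the verdict was not shown.

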